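# Shift the creasing press into the flagged gear

### The job

Set the board-creasing press to the gear flagged by the upright round stud: push its ball-topped lever with the fingertips out of the middle lane, along the cross slot of the gate and fully home into the corner slot whose outer end carries the stud (the other three corner slots carry flat square caps). Push gently and do not pull the spring-loaded knob up; leave the jar, the spool and the paper-board tray where they stand, and finish clear of everything with the lever left in its slot.

Things in the scene. Friction and masses are not known exactly. Their poses are not given: they have to be found in the camera images.
- gate_centre (a point): Middle of the steel gate plate (172 x 172 x 10 mm) on the grey gear housing, on its upper face, 170 mm above the table, fixed. x axis points away from the robot (far), y left, z up; turned up to 0.35 rad with the press. Three lanes along x at y = -36, 0, +36 mm, 18 mm wide, x = -40 to +40 mm, joined by a cross slot along y, 20 mm wide, centred on x = 0.
- roller_bed (a point): Middle of the top bar of the press's roller bed, 190 mm above the table, 255 mm to the left (+y) of gate_centre. The bed (322 mm wide along y, 350 mm along x) rises at most 210 mm above the table. Fixed; axes as gate_centre. Around the lever nothing but the stud (24 mm) and caps (4 mm) rises above the plate.
- knob (a point): Centre of the lever's black ball knob, 34 mm diameter; a 20 mm collar reaches 28 mm below it, on a 12 mm steel stem. The pivot is 210 mm below the knob, 145 mm straight below gate_centre: the upright knob's centre is 65 mm above the plate, about 11 mm lower when home in a corner slot. The lever stays where it is left; moving it takes 2 to 5 N at the knob.
- stem (a point): Point on the axis of the lever's stem, 140 mm from the pivot, at the gate plate. With the lever home in a corner slot it is about 33 mm from gate_centre along x (either way) and about 36 mm along y (either way), and about 28 mm from the marker at that slot's end.
- fore (a joint): Lever's swing along the lanes, rad: 0 in the cross slot (neutral), positive when leaning to the far end (+x of gate_centre), about +0.235 or -0.235 at the ends of the lanes. Knob x = 210 mm * sin(fore). The lever can enter the cross slot within about 0.025 rad of 0.
- cross (a joint): Lever's swing across the lanes, rad: 0 in the middle lane, positive when leaning left (+y of gate_centre), about +0.25 or -0.25 in the left or right lane. Knob y = 210 mm * cos(fore) * sin(cross). The lever starts in the middle lane.
- knob_lift (a joint): Height in m by which the knob is pulled up along the stem against its spring: 0 at rest, 0.012 at most; about 10 N start to lift it. Leave it down.
- stud: Upright round steel stud, 18 mm in diameter, 24 mm high, fixed on the plate at the outer end of the wanted corner slot. Origin at the centre of its foot, on the plate's upper face, 62 mm along x (either way) and 36 mm along y (either way) from gate_centre.
- cap1: Flat square steel cap, 20 x 20 x 4 mm, fixed at the outer end of one of the other corner slots; origin at the centre of its underside.
- cap2: Flat square cap like cap1, at another corner slot.
- cap3: Flat square cap like cap1, at another corner slot.
- paste_jar: Paste jar, 52 mm in diameter, 70 mm high, on the table to the right of the housing; bystander. Origin at the centre of its underside.
- thread_spool: Plain wooden spool, 40 mm in diameter, 45 mm high, on the table on the near side of the housing; bystander. Origin at the centre of its underside.
- box_tray: Open dark red paper-board tray, 100 x 130 x 55 mm, on the table beyond the housing; bystander. Origin at the centre of its underside.

How it is judged (in metres and radians):
At the end, for the whole second after the job is handed in: The lever rests in the corner slot at the stud, home to within about 5 mm (stem's gate point within 34 mm of the stud's axis; about 28 mm when fully home), and its knob is down (horizontal distance between stem and stud below 0.034 m and velocity of joint fore between -0.05 and 0.05 rad/s and velocity of joint cross between -0.05 and 0.05 rad/s and value of joint knob_lift below 0.003 m); the robot touches nothing.
It fails at once if the knob is pulled up by more than 6 mm (value of joint knob_lift above 0.006 m).
It fails at once if the lever is handled roughly: more than 45 N between the fingers and the lever (contact force between the fingers and cross above 45 N).
It fails at once if the lever is pushed with the arm or the gripper's body instead of the fingers (contact force between the arm and cross above 5 N).
It fails at once if the jar, spool or tray is moved by more than 20 mm (distance of any of paste_jar, thread_spool, box_tray from where it was at the start of the episode above 0.02 m).
It also fails if it takes over 51 s, if anything falls off the work surface, if the arm or the gripper's body presses on something with over 40 N, if the wrist force passes 120 N, or if a joint passes its speed limit or range.

### The arm

A 6-joint arm with a two-finger parallel gripper is mounted at the origin on the work surface. World frame = base frame: x ahead of the robot, y to its left, z up, the work surface at z = 0. Lengths are in m, angles in degrees, forces in N, time in s.
With the tool pointing down it reaches from about 0.25 to 0.725 m from the base axis. Payload 9.7 kg.
Tool frame: the origin (TCP) lies between the finger pads; the fingertips stand 22 mm ahead of it and the grasp point (between the pads) lies 3 mm ahead of it; z points along the fingers, y is the line along which they close (so a half turn about z gives the same grasp; the last joint's range is limited). The gripper opens to 85 mm and grips with 20 to 120 N. Pads are 22 mm wide; open, the fingers measure 114 mm over their backs; the gripper's body (76 mm by 85 mm) begins 54 mm behind the grasp point. The pads swing forward as they close: fully open they stand 13 mm farther back than shut.
Start: joints at [-71.849, 4.979, 10.078, 95.1, 0, 90], TCP at [0.171, -0.523, 0.253] pointing down, gripper open.
Joint ranges: [-179.16, 179.16], [-48.56, 103.87], [-65.8, 70.77], [-126.05, 130.52], [-82.76, 87.17], [-180, 180]. Speed limits (degrees/s): [127.2, 127.2, 147.25, 180, 180, 180].

### API

Orientations are given as [roll, pitch, yaw] about the fixed x, y, z axes, in that order (R = Rz(yaw) Ry(pitch) Rx(roll)).
In Python, from workcell import bot, viewer, finder gives the robot as it stands.
- The arm moves only by the tool move_arm, never from a script. Its arguments are lists of equal length, an entry for each row: "offset": the shift along the tool's x, y, z in cm, a list of three; "twist": the turn, a rotation vector about the tool's x, y, z in rad, a list of three; "grip": the opening, from 0 (shut) to 1 (fully open). In form: {"offset": [[x, y, z], ...], "twist": [[ax, ay, az], ...], "grip": [grip, ...]}. A call has 1 to 5 rows; each row shifts and turns the commanded pose from where the row before left it, along the tool's axes as they then stand; what a row does not reach is not made up. A row lasts 1/10 s, in which the tool goes at most 50 mm and 8.59 degrees, less where a joint would pass 70% of its speed; a pose out of reach is approached as far as the arm can. A call is refused whole if a number of a shift passes 5 or a number of a turn 0.15, either way. A call with a gripper value outside its range is refused whole. The fingers move at their own pace and stop on an object; "force" is the grip in N (left out, the last holds). Time passes only in rows, so rows that do not move let the fingers close. It gives the time, the measured TCP pose, the force, the opening and the grip force at its end, in the units of the state.
- bot.get_obs(): the state, without advancing time (a new reading comes with each control period).
- viewer.camera(name): name is "scene" or "top" or "wrist"; returns a dict with "color" (384x512x3 uint8, red, green, blue), "depth" (384x512 float32, m along the optical axis (not along the pixel's ray), 0 where there is no reading), "vfov" (degrees; the focal length in pixels is half the picture's height over the tangent of half this angle, whatever the lens; pixels are square), "cx", "cy" (the principal point, pixels), "k1" (the pictures are not rectified: a ray, as slopes to the right and down, at radius r is drawn at 1 + k1 r^2 times it, then the intrinsics apply), "position" and "attitude" of the camera in the world; the wrist camera has in their place "tool_from_camera" (4x4, takes a point from camera to tool coordinates, whose origin is the TCP and whose axes are the flange's). Camera axes: x right, y down, z forward; pixel columns grow to the right and rows downward; lengths in m; the calibration is good to about 2 mm. A picture is of the moment at which its call begins: read the wrist's pose just before it.
- bot.job_done(): hands the job in; it is judged then, once.
Trained networks look in a picture, given as the dict that the camera call returned (one of the last four; its "shot" number tells which), for a name from the list of things; names that differ only in an ending like _2 or _b are one class to them, and where a whole thing is asked for, a point or a joint stands for the part that bears it (a point fixed in the world has none). Each returns a list of dicts, best first, with "p" (0 to 1); they miss things now and then, are a little off and sometimes report something else, mostly with a low value. They report only what shows in the picture. A call takes as long as a camera call.
- finder.boxes_of(picture, thing): "position" ([column, row] in pixels, amid what is visible of it).
- finder.pinpoint(picture, thing): "position" ([column, row] in pixels: a listed point, or the origin of a listed thing).
The state is a dict: "time": time; "q": joint angles; "qd": joint speeds; "joint_efforts": joint torques, N m; "ee_pos": TCP position; "tcp_rot": TCP orientation; "wrist_force": force on the tool from outside, world axes, zero at the start; "torque": the same for the moment, N m; "opening": finger opening in m; "grasp_force": force on a finger pad.
Only numpy, scipy, OpenCV 4.12 (cv2) and the standard library are available. Lean on these libraries where they do the work, as an engineer would, in place of code of your own. Each camera call takes 0.05 s, during which the arm holds its last target. There are 200 camera calls.

## Working session

There is one attempt and no reset: what is moved stays moved. The work goes in short steps, Python scripts to look and compute and a tool call to move; the robot and the scene stay as the last step left them, time stands still between calls to the robot, and variables do not carry over. Pictures are saved under pics/ and viewed, at most 10 in all, crops included, and the job is handed in when it is done.

Besides the shell and the picture viewer there is one more tool, called after "Call:" as name(argument=value, ...), one argument or row to a line, values as JSON. move_arm: Moves the arm, as the interface text tells. Its arguments: {"type":"object","properties":{"offset":{"type":"array","items":{"type":"array","items":{"type":"number"}}},"twist":{"type":"array","items":{"type":"array","items":{"type":"number"}}},"grip":{"type":"array","items":{"type":"number"}},"force":{"type":"number"}},"required":["offset","twist","grip"]}

```bash
mkdir -p pics
cat > h.py <<'E'
import numpy as np, cv2
from scipy.spatial.transform import Rotation as R
from workcell import bot, viewer, finder
def pose():
    o=bot.get_obs(); return np.array(o['ee_pos']),R.from_euler('xyz',o['tcp_rot'],degrees=True)
def cam(n):
    p,r=pose(); c=viewer.camera(n)
    T=np.eye(4)
    if n=='wrist':
        T[:3,:3]=r.as_matrix();T[:3,3]=p; T=T@np.array(c['tool_from_camera'])
    else:
        a=np.array(c['attitude'],float)
        T[:3,:3]=a if a.shape==(3,3) else R.from_euler('xyz',a,degrees=True).as_matrix()
        T[:3,3]=c['position']
    c['T']=T; return c
def ray(c,px):
    f=192/np.tan(np.radians(c['vfov']/2))
    d=(np.array(px,float)-[c['cx'],c['cy']])/f; s=d.copy()
    for _ in range(20): s=d/(1+c['k1']*(s@s))
    return s
def at_z(c,px,z):
    s=ray(c,px); d=c['T'][:3,:3]@[s[0],s[1],1]; o=c['T'][:3,3]
    return o+d*(z-o[2])/d[2]
def at_depth(c,px):
    s=ray(c,px); u,v=int(round(px[0])),int(round(px[1])); w=c['depth'][max(v-1,0):v+2,max(u-1,0):u+2]; w=w[w>0]
    if not len(w): return None
    z=np.median(w); return (c['T']@[s[0]*z,s[1]*z,z,1])[:3]
E
cat > look.py <<'E'
from h import *
import sys
np.set_printoptions(precision=4,suppress=True)
Z=dict(gate_centre=.17,roller_bed=.19,knob=.235,stem=.17,stud=.17,cap1=.17,paste_jar=0,thread_spool=0,box_tray=0)
print(bot.get_obs())
for n in sys.argv[1:]:
    c=cam(n); cv2.imwrite(f'pics/{n}0.png',c['color'][:,:,::-1]); print(n,{k:c[k] for k in c if k not in('color','depth','T')})
    for t,z in Z.items():
        for d in finder.pinpoint(c,t)[:3]: print(t,round(d['p'],2),np.array(d['position']),at_z(c,d['position'],z))
E
python3 look.py top scene
```

```text
{'time': 0.0, 'q': array([-71.8503,   5.0085,  10.0325,  95.0992,   0.0024,  90.0021]), 'qd': array([ 0.0057, -0.003 , -0.0451,  0.0765,  0.009 ,  0.089 ]), 'joint_efforts': array([ -0.0019, -52.0391,  46.4799,   0.0166,  -0.0001,  -0.    ]), 'ee_pos': array([ 0.1713, -0.5224,  0.2526]), 'tcp_rot': array([-179.9248,   -0.0024,   18.1476]), 'wrist_force': array([-0.9149,  0.3003, -0.17  ]), 'torque': array([0.0298, 0.0199, 0.008 ]), 'grasp_force': 0.0, 'opening': 0.08569215558027468}
top {'vfov': 52.58973566064547, 'cx': 250.45615603407833, 'cy': 190.19257374823508, 'k1': 0.04058116169156589, 'position': array([0.5312, 0.0621, 1.1549]), 'attitude': array([-176.855 ,    0.0856,  -88.8633]), 'shot': 1}
gate_centre 0.64 [333.3 195.7] [ 0.5754 -0.1452  0.17  ]
roller_bed 0.72 [228.1 184.1] [0.5982 0.1206 0.19  ]
knob 0.45 [337.3 184.6] [ 0.599  -0.1408  0.235 ]
stem 0.58 [331.9 188.3] [ 0.5941 -0.1416  0.17  ]
stud 0.37 [338.7 223.6] [ 0.5053 -0.1593  0.17  ]
cap1 0.58 [309.5 214.1] [ 0.5277 -0.0857  0.17  ]
cap1 0.54 [348.2 169.3] [ 0.6432 -0.1823  0.17  ]
cap1 0.37 [319.5 164.8] [ 0.653
[... 506 characters left out ...]
]), 'attitude': array([-134.9548,   -1.0524,    6.3361]), 'shot': 2}
gate_centre 0.66 [250.8 268.3] [ 0.5805 -0.1397  0.17  ]
roller_bed 0.63 [280.2 157.1] [0.6075 0.1196 0.19  ]
knob 0.73 [262.4 241.4] [ 0.5973 -0.133   0.235 ]
stem 0.79 [260.8 269.7] [ 0.5969 -0.1404  0.17  ]
stud 0.72 [208.9 276.6] [ 0.5167 -0.1631  0.17  ]
cap1 0.75 [285.3 295.7] [ 0.6392 -0.182   0.17  ]
cap1 0.64 [225.  243.8] [ 0.5307 -0.0965  0.17  ]
cap1 0.53 [293.5 255.1] [ 0.6478 -0.1054  0.17  ]
paste_jar 0.21 [294.8 257.7] [0.658  0.0105 0.    ]
thread_spool 0.77 [170.9 310.5] [ 0.4241 -0.143   0.    ]
thread_spool 0.42 [286.1 294.9] [ 0.6449 -0.0821  0.    ]
box_tray 0.84 [347.  347.5] [ 0.7627 -0.1756  0.    ]
```

Run:
```python
import cv2,numpy as np
a=cv2.imread('pics/top0.png')[120:280,260:420];b=cv2.imread('pics/scene0.png')[190:350,150:350]
cv2.imwrite('pics/c0.png',np.hstack([cv2.resize(a,None,fx=2.5,fy=2.5,interpolation=2),cv2.resize(b,(400,320)) if 0 else cv2.resize(b[:,:160],None,fx=2.5,fy=2.5,interpolation=2)]))
```

```text
(no output)
```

View pics/c0.png

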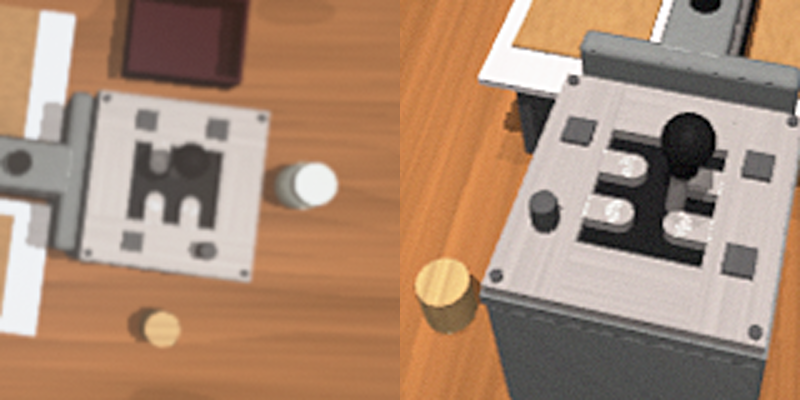

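View pics/scene0.png

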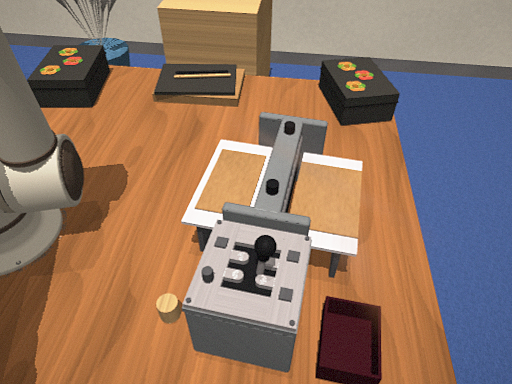

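```bash
cat > g.py <<'E'
from h import *
np.set_printoptions(precision=4,suppress=True)
M=np.array([[77,37],[77,-37]])
c=cam('top'); T=np.array([at_z(c,p,.17) for p in [(302.8,159.2),(364.8,167.2),(295.2,221.2),(358,229.2)]])
d=cam('scene'); S=np.array([at_z(d,p,.17) for p in [(219.2,222),(307.2,238.4),(188.4,300),(292,322.4)]])
print(T,S)
for n,P in(('top',T[:,:2]),('sc[nl,fl,nr,fr]',S[:,:2])):
    if n=='top': fx=(P[0]+P[1]-P[2]-P[3])/2; ly=(P[0]+P[2]-P[1]-P[3])/2
    else: fx=(P[1]+P[3]-P[0]-P[2])/2; ly=(P[0]+P[1]-P[2]-P[3])/2
    print(n,P.mean(0),np.linalg.norm(fx),np.linalg.norm(ly),np.degrees(np.arctan2(fx[1],fx[0])),np.degrees(np.arctan2(-ly[0],ly[1])))
for c in(c,d):
  for t in('knob','gate_centre'):
    b=finder.boxes_of(c,t)
    if b: print(t,b[0]['p'],b[0]['position'],at_depth(c,b[0]['position']),at_z(c,b[0]['position'],.234))
E
python3 g.py
```

```text
[[ 0.6669 -0.067   0.17  ]
 [ 0.6494 -0.2241  0.17  ]
 [ 0.5091 -0.0498  0.17  ]
 [ 0.4924 -0.2077  0.17  ]] [[ 0.5119 -0.0501  0.17  ]
 [ 0.6696 -0.0675  0.17  ]
 [ 0.4945 -0.2069  0.17  ]
 [ 0.6516 -0.2238  0.17  ]]
top [ 0.5794 -0.1372] 0.15831449549508625 0.15839960129527955 -6.101851462559679 -6.207652739716324
sc[nl,fl,nr,fr] [ 0.5819 -0.1371] 0.15835922274252545 0.1575243793493789 -6.203603015083276 -6.447786529222779
knob 0.74 [248.9, 190.6] [0.583  0.0685 0.1918] [0.5807 0.0682 0.234 ]
gate_centre 0.7 [249.7, 190.6] [0.583  0.0665 0.1918] [0.5807 0.0663 0.234 ]
knob 0.94 [259.4, 243.9] [ 0.5942 -0.1475  0.2473] [ 0.5933 -0.1375  0.234 ]
gate_centre 0.64 [263.6, 232.4] [ 0.5932 -0.0631  0.1692] [ 0.5972 -0.1149  0.234 ]
```

Call:
move_arm(
  offset=[
    [0, 0, -4],
    [0, 0, -4],
    [4, 0, 0],
    [4, 0, 0],
    [4, 0, 0],
  ],
  twist=[
    [0, 0, 0.12],
    [0, 0, 0.12],
    [0, 0, 0.12],
    [0, 0, 0.1],
    [0, 0, 0],
  ],
  grip=[0, 0, 0, 0, 0],
)

```text
time: 1.8
ee_pos: [0.292, -0.5268, 0.3341]
tcp_rot: [179.9, -0.1, -8.4]
wrist_force: [-0.5, -0.9, 0.1]
opening: 0.0124
grasp_force: 0.0
```

Call:
move_arm(
  offset=[
    [2.8, -3.8, 0],
    [2.8, -3.8, 0],
    [2.8, -3.8, 0],
    [2.8, -3.8, 0],
    [2.8, -3.8, 0],
  ],
  twist=[
    [0, 0, -0.038],
    [0, 0, 0],
    [0, 0, 0],
    [0, 0, 0],
    [0, 0, 0],
  ],
  grip=[0, 0, 0, 0, 0],
)

```text
time: 2.3
ee_pos: [0.4523, -0.3524, 0.3334]
tcp_rot: [180.0, -0.0, -6.0]
wrist_force: [0.3, -0.4, 0.1]
opening: 0.0001
grasp_force: 0.0
```

Call:
move_arm(
  offset=[
    [2.8, -3.8, 0],
    [2.8, -3.8, 0],
    [2.8, -3.8, 0],
    [2.8, -3.8, 0],
    [2.8, -3.8, 0],
  ],
  twist=[
    [0, 0, 0],
    [0, 0, 0],
    [0, 0, 0],
    [0, 0, 0],
    [0, 0, 0],
  ],
  grip=[0, 0, 0, 0, 0],
)

```text
time: 2.8
ee_pos: [0.6115, -0.178, 0.3334]
tcp_rot: [180.0, -0.0, -6.0]
wrist_force: [-0.4, -0.6, -1.0]
opening: 0.0004
grasp_force: 0.0
```

Call:
move_arm(
  offset=[
    [2.6, -3.6, 0],
    [0, 0, 0],
  ],
  twist=[
    [0, 0, 0],
    [0, 0, 0],
  ],
  grip=[0, 0],
)

```text
time: 3.0
ee_pos: [0.6429, -0.1424, 0.331]
tcp_rot: [-179.9, 0.1, -5.7]
wrist_force: [-0.2, -0.5, -1.0]
opening: 0.0001
grasp_force: 0.0
```

```bash
cat > k.py <<'E'
from h import *
import sys
np.set_printoptions(precision=4,suppress=True)
G=np.array([.5807,-.1372]); a=np.radians(-6.2); Rg=np.array([[np.cos(a),-np.sin(a)],[np.sin(a),np.cos(a)]])
gl=lambda p:((np.array(p)[:2]-G)@Rg)*1000
o=bot.get_obs(); print('t',o['time'],'tcp gate mm',gl(o['ee_pos']),o['ee_pos'][2],o['tcp_rot'],'F',o['wrist_force'],o['opening'])
for n in sys.argv[1].split(','):
    c=cam(n)
    if len(sys.argv)>2: cv2.imwrite(f'pics/{n}{sys.argv[2]}.png',c['color'][:,:,::-1])
    for t,z in(('knob',.234),('stem',.17),('stud',.17)):
        for d in finder.pinpoint(c,t)[:2]: print(n,t,round(d['p'],2),d['position'],gl(at_z(c,d['position'],z)))
    # black ball: depth surface
E
python3 k.py wrist,scene,top 1
```

```text
t 3.0 tcp gate mm [62.4204  1.5602] 0.33098707558149604 [-179.9289    0.1244   -5.7479] F [-0.2257 -0.5167 -1.0309] 0.00014988761289861047
wrist stem 0.53 [249.6, 222.0] [19.7213  2.7871]
scene knob 0.69 [264.9, 242.9] [20.1464  4.815 ]
scene stem 0.95 [259.9, 272.0] [15.9397 -5.9419]
scene stud 0.74 [208.8, 276.4] [-61.0619 -32.3778]
scene stud 0.66 [223.3, 245.0] [-56.2202  31.952 ]
top knob 0.73 [335.3, 183.8] [19.9474  3.1147]
top stem 0.47 [333.8, 185.7] [20.9756 -6.8739]
top stud 0.38 [341.3, 219.2] [-60.7076 -35.3276]
```

```bash
cat >> k.py <<'E'
from scipy.optimize import least_squares
def ball(n):
    c=cam(n); V,U=np.mgrid[0:384:1,0:512:1]
    m=(c['depth']>0)&(c['color'].max(2)<60); 
    px=np.stack([U[m],V[m]],1).astype(float); f=192/np.tan(np.radians(c['vfov']/2))
    d=(px-[c['cx'],c['cy']])/f; s=d.copy()
    for _ in range(20): s=d/(1+c['k1']*(s**2).sum(1,keepdims=True))
    z=c['depth'][m][:,None]; P=np.hstack([s*z,z])@c['T'][:3,:3].T+c['T'][:3,3]
    g=np.c_[gl(P),P[:,2]*1000-170]; g=g[(abs(g[:,0])<75)&(abs(g[:,1])<80)&(g[:,2]>50)&(g[:,2]<90)]
    if len(g)<20: print(n,'few',len(g)); return
    m0=np.median(g,0); g=g[np.linalg.norm(g[:,:2]-m0[:2],axis=1)<25]
    r=least_squares(lambda q:np.linalg.norm(g-q,axis=1)-17,m0-[0,0,10],loss='soft_l1'); print('ball',n,len(g),r.x,np.sqrt((r.fun**2).mean()))
for n in('scene','top','wrist'): ball(n)
E
python3 k.py scene
```

```text
t 3.6 tcp gate mm [59.8358 -3.4842] 0.3335875613811883 [179.9976  -0.0246  -6.0699] F [-0.0313  0.2161  0.2813] -5.000624758953194e-05
scene knob 0.35 [286.7, 297.0] [ 67.4963 -76.5326]
scene stem 0.83 [261.2, 271.2] [17.6443 -4.0039]
scene stud 0.63 [221.4, 244.2] [-59.8345  32.8236]Traceback (most recent call last):
  File "k.py", line 25, in <module>
    for n in('scene','top','wrist'): ball(n)
                                     ~~~~^^^
  File "k.py", line 21, in ball
    g=np.c_[gl(P),P[:,2]*1000-170]; g=g[(abs(g[:,0])<75)&(abs(g[:,1])<80)&(g[:,2]>50)&(g[:,2]<90)]
            ~~^^^
  File "k.py", line 5, in <lambda>
    gl=lambda p:((np.array(p)[:2]-G)@Rg)*1000
                  ~~~~~~~~~~~~~~~^~
ValueError: operands could not be broadcast together with shapes (2,3) (2,)
```

Call:
move_arm(
  offset=[
    [0, 0, 3.4],
    [0, 0, 3.4],
    [0, 0, 3.4],
    [0, 0, 0],
  ],
  twist=[
    [0, 0, 0.008],
    [0, 0, 0],
    [0, 0, 0],
    [0, 0, 0],
  ],
  grip=[0, 0, 0, 0],
)

```text
time: 4.25
ee_pos: [0.6382, -0.1462, 0.2257]
tcp_rot: [-179.9, 0.5, -6.5]
wrist_force: [0.1, 0.2, -0.9]
opening: -0.0002
grasp_force: 0.0
```

```bash
sed -i 's/np.array(p)\[:2\]/np.array(p)[...,:2]/' k.py; python3 k.py wrist 2
```

```text
t 4.25 tcp gate mm [58.1092 -2.6944] 0.2257159444644819 [-179.9447    0.4953   -6.48  ] F [ 0.1185  0.1707 -0.9108] -0.00019873076625433553
wrist knob 0.82 [244.5, 349.5] [19.0407  0.5682]
ball scene 390 [20.8689 -0.68   63.7354] 0.742904902635333
ball top 148 [19.6357  1.2748 64.608 ] 1.2547219343540101
ball wrist 2297 [66.5536 -3.2181 73.3553] 5.396658851850035
```

View pics/wrist2.png

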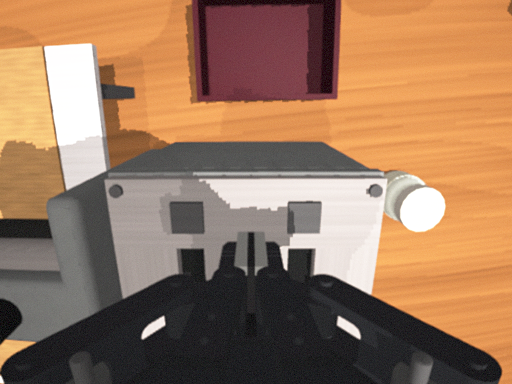

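Call:
move_arm(
  offset=[
    [-0.6, 0, 0],
    [-0.5, 0, 0],
    [-0.5, 0, 0],
    [-0.5, 0, 0],
    [0, 0, 0],
  ],
  twist=[
    [0, 0, 0],
    [0, 0, 0],
    [0, 0, 0],
    [0, 0, 0],
    [0, 0, 0],
  ],
  grip=[0, 0, 0, 0, 0],
)

```text
time: 5.1
ee_pos: [0.6187, -0.1442, 0.2319]
tcp_rot: [180.0, -0.0, -6.5]
wrist_force: [2.5, -0.5, 1.6]
opening: -0.0005
grasp_force: 1.0
```

```bash
sed -i "s/('scene','top','wrist'): ball/('scene','top'): ball/" k.py; python3 k.py scene
```

```text
t 5.1 tcp gate mm [38.5555 -2.8975] 0.2318683229106234 [179.9988  -0.047   -6.4904] F [ 2.4555 -0.4756  1.6215] -0.0004608949892105873
scene knob 0.86 [255.1, 242.3] [5.5586 2.5102]
scene stem 0.66 [257.6, 270.4] [11.6827 -3.862 ]
scene stud 0.7 [254.5, 242.1] [-6.1081 50.1301]
scene stud 0.51 [208.0, 279.1] [-60.7651 -37.3496]
ball scene 277 [12.4458 -0.678  64.544 ] 1.9171009854932373
ball top 132 [11.285   1.4677 65.3018] 2.10637710754684
```

Call:
move_arm(
  offset=[
    [-0.4, 0, 0],
    [-0.4, 0, 0],
    [-0.2, 0, 0],
    [0, 0, 0],
  ],
  twist=[
    [0, 0, 0],
    [0, 0, 0],
    [0, 0, 0],
    [0, 0, 0],
  ],
  grip=[0, 0, 0, 0],
)

```text
time: 5.8
ee_pos: [0.6089, -0.1431, 0.2315]
tcp_rot: [-180.0, -0.0, -6.5]
wrist_force: [1.1, 0.3, 1.1]
opening: 0.0002
grasp_force: 1.0
```

Call:
move_arm(
  offset=[
    [1.5, 0, 0],
    [2.5, 0, 0],
    [2, 0, 0],
    [0, 0, -4],
    [0, 0, 0],
  ],
  twist=[
    [0, 0, 0],
    [0, 0, 0],
    [0, 0, 0],
    [0, 0, 0],
    [0, 0, 0],
  ],
  grip=[0, 0, 0, 0, 0],
)

```text
time: 6.3
ee_pos: [0.6696, -0.1501, 0.2753]
tcp_rot: [180.0, -0.2, -6.5]
wrist_force: [0.0, -0.5, 0.8]
opening: -0.0001
grasp_force: 0.0
```

```bash
python3 k.py scene
```

```text
t 6.3 tcp gate mm [89.7381 -3.2263] 0.2752926118071673 [179.9665  -0.2397  -6.4856] F [ 0.0417 -0.5264  0.7841] -7.082876180043837e-05
scene knob 0.93 [250.2, 240.7] [-2.3208  3.7301]
scene stem 0.69 [254.8, 270.3] [ 7.2575 -4.7088]
scene stud 0.49 [207.7, 279.7] [-60.8863 -38.4905]
ball scene 379 [ 2.3403 -0.5528 64.7488] 0.7871959633216997
ball top 89 [ 1.3373  1.3253 65.3144] 1.2654602522626164
```

Call:
move_arm(
  offset=[
    [0, 0, -4],
    [-3, -2, 0],
    [-3, -2, 0],
    [-2.8, -1.4, 0],
    [0, 0, 0],
  ],
  twist=[
    [0, 0, 0],
    [0, 0, 0],
    [0, 0, 0],
    [0, 0, 0],
    [0, 0, 0],
  ],
  grip=[0, 0, 0, 0, 0],
)

```text
time: 7.1
ee_pos: [0.5847, -0.0846, 0.3118]
tcp_rot: [-180.0, 0.0, -6.4]
wrist_force: [-0.1, -0.1, 0.3]
opening: 0.0001
grasp_force: 0.0
```

```bash
python3 k.py scene
```

```text
t 7.1 tcp gate mm [-1.6655 52.7356] 0.3117877929195604 [-179.9826    0.0473   -6.4026] F [-0.1177 -0.1052  0.2871] 0.00010404788313663105
scene knob 0.71 [248.3, 240.5] [-5.2002  3.4346]
scene knob 0.23 [207.9, 278.7] [-43.8052 -73.6909]
scene stem 0.55 [252.1, 267.8] [ 1.932  -1.1051]
scene stud 0.49 [207.1, 277.0] [-63.333  -34.0363]
ball scene 386 [ 2.3336 -0.4827 64.747 ] 0.6875017696086085
top few 0
```

Call:
move_arm(
  offset=[
    [0.3, 0, 4],
    [0, 0, 4],
    [0, 0, 0.2],
    [0, 0, 0],
  ],
  twist=[
    [0, 0, 0],
    [0, 0, 0],
    [0, 0, 0],
    [0, 0, 0],
  ],
  grip=[0, 0, 0, 0],
)

```text
time: 7.8
ee_pos: [0.5904, -0.0869, 0.2293]
tcp_rot: [-180.0, 0.1, -6.5]
wrist_force: [-0.0, -0.9, 1.4]
opening: -0.0001
grasp_force: 0.0
```

Call:
move_arm(
  offset=[
    [0, 0.6, 0],
    [0, 0.6, 0],
    [0, 0.5, 0],
    [0, 0.5, 0],
    [0, 0.5, 0],
  ],
  twist=[
    [0, 0, 0],
    [0, 0, 0],
    [0, 0, 0],
    [0, 0, 0],
    [0, 0, 0],
  ],
  grip=[0, 0, 0, 0, 0],
)

```text
time: 8.3
ee_pos: [0.5877, -0.1138, 0.23]
tcp_rot: [-180.0, -0.1, -6.5]
wrist_force: [1.0, 2.3, 1.2]
opening: -0.0001
grasp_force: 1.2
```

```bash
python3 k.py scene 3
```

```text
t 8.3 tcp gate mm [ 4.4273 23.9828] 0.23000542201967972 [-179.9715   -0.0676   -6.4865] F [1.0083 2.303  1.1968] -0.00010749627109108779
scene knob 0.56 [248.7, 243.9] [-3.093  -2.6061]
scene stem 0.84 [252.7, 270.9] [ 4.2321 -6.5775]
scene stud 0.7 [209.0, 280.6] [-58.4002 -39.5709]
ball scene 351 [ 2.4231 -6.5347 65.0055] 2.2232601004892105
top few 1
```

View pics/scene3.png

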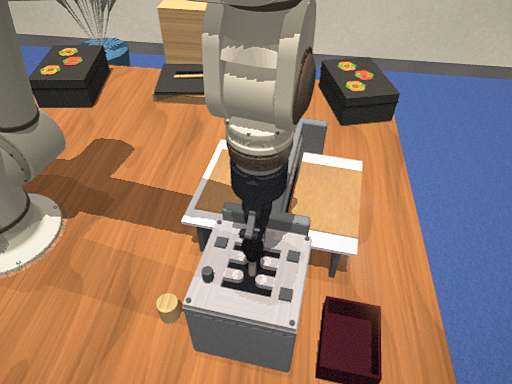

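Call:
move_arm(
  offset=[
    [0, 0.5, 0],
    [0, 0.5, 0],
    [0, 0.5, 0],
    [0, 0, 0],
  ],
  twist=[
    [0, 0, 0],
    [0, 0, 0],
    [0, 0, 0],
    [0, 0, 0],
  ],
  grip=[0, 0, 0, 0],
)

```text
time: 9.0
ee_pos: [0.5856, -0.1291, 0.2292]
tcp_rot: [180.0, 0.0, -6.5]
wrist_force: [0.3, 1.8, 1.0]
opening: -0.0002
grasp_force: 0.8
```

```bash
python3 k.py scene
```

```text
t 9.0 tcp gate mm [4.0483 8.5501] 0.22916684959164813 [179.9944   0.0106  -6.5278] F [0.3085 1.7847 0.9529] -0.00015838923581480745
scene knob 0.69 [244.8, 255.3] [ -3.7039 -23.9577]
scene stem 0.96 [247.7, 277.0] [ -0.8633 -19.3745]
scene stud 0.49 [208.7, 276.6] [-61.1024 -32.7627]
ball scene 350 [  2.305  -21.8658  63.895 ] 2.301002553782422
top few 1
```

Moving in the cross slot with about 2 N. Continuing to the right lane.

Call:
move_arm(
  offset=[
    [0, 0.5, 0],
    [0, 0.5, 0],
    [0, 0.5, 0],
    [0, 0.4, 0],
    [0, 0, 0],
  ],
  twist=[
    [0, 0, 0],
    [0, 0, 0],
    [0, 0, 0],
    [0, 0, 0],
    [0, 0, 0],
  ],
  grip=[0, 0, 0, 0, 0],
)

```text
time: 9.8
ee_pos: [0.5835, -0.1479, 0.2291]
tcp_rot: [180.0, 0.0, -6.5]
wrist_force: [-0.5, 1.7, -0.9]
opening: -0.0
grasp_force: 0.8
```

Call:
move_arm(
  offset=[
    [0, 0.3, 0],
    [0, 0.3, 0],
    [0, 0, 0],
  ],
  twist=[
    [0, 0, 0],
    [0, 0, 0],
    [0, 0, 0],
  ],
  grip=[0, 0, 0],
)

```text
time: 10.1
ee_pos: [0.5829, -0.1536, 0.2293]
tcp_rot: [180.0, 0.0, -6.5]
wrist_force: [-0.2, 1.0, -1.4]
opening: 0.0
grasp_force: 0.9
```

```bash
python3 k.py scene
```

```text
t 10.1 tcp gate mm [  3.943  -16.0211] 0.22927874897847497 [179.9978   0.0032  -6.501 ] F [-0.1593  0.9911 -1.417 ] 3.3435358138822886e-05
scene knob 0.73 [240.4, 267.1] [ -4.8069 -45.0635]
scene stem 0.86 [249.8, 284.5] [  5.5711 -31.7248]
scene stud 0.47 [209.2, 276.8] [-60.2211 -32.9309]
ball scene 371 [  2.4196 -46.0158  60.2481] 3.555688555272849
top few 3
```

Call:
move_arm(
  offset=[
    [0, 0.3, 0],
    [0, 0.2, 0],
    [0, 0, 0],
  ],
  twist=[
    [0, 0, 0],
    [0, 0, 0],
    [0, 0, 0],
  ],
  grip=[0, 0, 0],
)

```text
time: 10.7
ee_pos: [0.5824, -0.1585, 0.2293]
tcp_rot: [180.0, 0.0, -6.5]
wrist_force: [0.1, 2.1, -1.2]
opening: -0.0001
grasp_force: 1.0
```

```bash
python3 k.py scene
```

```text
t 10.7 tcp gate mm [  3.9427 -20.9858] 0.22925870111683658 [179.9997   0.0024  -6.4998] F [ 0.1472  2.1117 -1.1644] -6.133656524756471e-05
scene knob 0.71 [245.8, 271.5] [  4.4496 -50.3906]
scene stem 0.79 [246.8, 290.3] [  3.4741 -42.639 ]
scene stud 0.44 [211.5, 277.4] [-56.3537 -33.1464]
ball scene 382 [  2.2643 -51.0117  58.9361] 3.8696245779096885
top few 3
```

Call:
move_arm(
  offset=[
    [0, -2, 0],
    [0, 0, -4],
    [0, 0, -4.2],
    [4.6, 0, 0],
    [0, 0, 0],
  ],
  twist=[
    [0, 0, 0],
    [0, 0, 0],
    [0, 0, 0],
    [0, 0, 0],
    [0, 0, 0],
  ],
  grip=[0, 0, 0, 0, 0],
)

```text
time: 11.5
ee_pos: [0.6349, -0.1444, 0.3078]
tcp_rot: [180.0, 0.1, -6.5]
wrist_force: [-0.0, 0.2, -2.0]
opening: -0.0
grasp_force: 0.0
```

Call:
move_arm(
  offset=[
    [0, 2.5, 0],
    [0, 2.4, 0],
    [0, 0, 0],
  ],
  twist=[
    [0, 0, 0],
    [0, 0, 0],
    [0, 0, 0],
  ],
  grip=[0, 0, 0],
)

```text
time: 11.8
ee_pos: [0.6244, -0.1948, 0.3111]
tcp_rot: [179.9, 0.0, -6.6]
wrist_force: [-0.2, 0.4, 0.3]
opening: 0.0002
grasp_force: 0.0
```

```bash
python3 k.py scene
```

```text
t 11.8 tcp gate mm [ 49.7039 -52.5285] 0.3110542202653704 [179.9345   0.0162  -6.6245] F [-0.2379  0.3675  0.3071] 0.0002240406223216405
scene knob 0.77 [241.2, 270.7] [ -2.1906 -50.5973]
scene stem 0.82 [249.4, 287.2] [  6.0934 -36.4864]
scene stud 0.61 [209.4, 278.8] [-58.7921 -36.3292]
ball scene 440 [  2.1797 -51.2665  58.5417] 0.651787003584171
ball top 61 [  0.2633 -48.9207  58.894 ] 1.0539823360142837
```

Call:
move_arm(
  offset=[
    [0, 0, 4.4],
    [0, 0, 4.4],
    [0, 0, 0],
    [-1, 0, 0],
    [-0.6, 0, 0],
  ],
  twist=[
    [0, 0, 0],
    [0, 0, 0],
    [0, 0, 0],
    [0, 0, 0],
    [0, 0, 0],
  ],
  grip=[0, 0, 0, 0, 0],
)

```text
time: 12.6
ee_pos: [0.6092, -0.1901, 0.2261]
tcp_rot: [180.0, -0.1, -6.5]
wrist_force: [-1.0, -0.2, 0.3]
opening: 0.0003
grasp_force: 0.0
```

Call:
move_arm(
  offset=[
    [-0.5, 0, 0],
    [-0.5, 0, 0],
    [-0.5, 0, 0],
    [-0.5, 0, 0],
    [0, 0, 0],
  ],
  twist=[
    [0, 0, 0],
    [0, 0, 0],
    [0, 0, 0],
    [0, 0, 0],
    [0, 0, 0],
  ],
  grip=[0, 0, 0, 0, 0],
)

```text
time: 13.1
ee_pos: [0.5887, -0.1882, 0.2237]
tcp_rot: [180.0, -0.0, -6.5]
wrist_force: [1.9, -0.6, 1.8]
opening: 0.0
grasp_force: 0.9
```

```bash
python3 k.py scene
```

```text
t 13.1 tcp gate mm [ 13.4314 -49.8091] 0.2237414665341701 [179.9942  -0.0282  -6.4939] F [ 1.9237 -0.5545  1.7524] 2.6904979840162182e-05
scene knob 0.48 [228.7, 269.0] [-20.1164 -51.9215]
scene stem 0.61 [292.7, 261.4] [63.9646 26.1804]
scene stem 0.29 [251.3, 268.4] [ 0.9403 -2.5084]
scene stud 0.57 [208.6, 278.3] [-60.2969 -35.7519]
scene stud 0.37 [222.5, 242.5] [-59.0441  36.7043]
ball scene 259 [-12.7662 -51.1928  58.2082] 1.7992151603119857
ball top 86 [-14.4824 -48.6198  58.6614] 2.1286449020772817
```

Going into the corner slot (knob x −13); pushing on.

Call:
move_arm(
  offset=[
    [-0.5, 0, 0],
    [-0.5, 0, 0],
    [-0.5, 0, 0],
    [-0.5, 0, 0],
    [0, 0, 0],
  ],
  twist=[
    [0, 0, 0],
    [0, 0, 0],
    [0, 0, 0],
    [0, 0, 0],
    [0, 0, 0],
  ],
  grip=[0, 0, 0, 0, 0],
)

```text
time: 13.9
ee_pos: [0.5685, -0.1858, 0.2234]
tcp_rot: [-180.0, 0.0, -6.5]
wrist_force: [1.5, -0.8, 0.1]
opening: -0.0001
grasp_force: 0.8
```

Call:
move_arm(
  offset=[
    [-0.4, 0, 0],
    [-0.3, 0, 0],
    [-0.3, 0, 0],
    [0, 0, 0],
  ],
  twist=[
    [0, 0, 0],
    [0, 0, 0],
    [0, 0, 0],
    [0, 0, 0],
  ],
  grip=[0, 0, 0, 0],
)

```text
time: 14.3
ee_pos: [0.5589, -0.1848, 0.2234]
tcp_rot: [180.0, -0.0, -6.5]
wrist_force: [1.4, -0.0, -0.8]
opening: -0.0001
grasp_force: 0.9
```

```bash
python3 k.py scene
```

```text
t 14.3 tcp gate mm [-16.5088 -49.6412] 0.22340394009746914 [179.9966  -0.002   -6.491 ] F [ 1.3535 -0.0407 -0.8366] -0.00012138235951823223
scene knob 0.53 [210.7, 263.1] [-47.9035 -48.2732]
scene stud 0.59 [209.5, 277.8] [-59.1985 -34.5616]
ball scene 165 [-41.4893 -50.4976  54.9797] 5.51920968730425
ball top 85 [-43.8508 -48.3619  55.3108] 1.2072131223310423
```

Call:
move_arm(
  offset=[
    [-0.2, 0, 0],
    [-0.2, 0, 0],
    [0, 0, 0],
  ],
  twist=[
    [0, 0, 0],
    [0, 0, 0],
    [0, 0, 0],
  ],
  grip=[0, 0, 0],
)

```text
time: 14.9
ee_pos: [0.556, -0.1844, 0.2232]
tcp_rot: [-180.0, -0.1, -6.5]
wrist_force: [7.9, -1.0, -3.6]
opening: -0.0002
grasp_force: 3.8
```

Call:
move_arm(
  offset=[
    [-0.1, 0, 0],
    [0, 0, 0],
  ],
  twist=[
    [0, 0, 0],
    [0, 0, 0],
  ],
  grip=[0, 0],
)

```text
time: 15.1
ee_pos: [0.5556, -0.1843, 0.2232]
tcp_rot: [-180.0, -0.2, -6.5]
wrist_force: [12.4, -1.2, -3.1]
opening: 0.0001
grasp_force: 5.7
```

Call:
move_arm(
  offset=[
    [1, 0, 0],
    [2, 0, 0],
    [0, 0, -4],
    [0, 0, -4],
    [0, 0, -3],
  ],
  twist=[
    [0, 0, 0],
    [0, 0, 0],
    [0, 0, 0],
    [0, 0, 0],
    [0, 0, 0],
  ],
  grip=[0, 0, 0, 0, 0],
)

```text
time: 15.6
ee_pos: [0.5839, -0.1876, 0.3355]
tcp_rot: [180.0, -0.0, -6.5]
wrist_force: [0.8, -0.2, -0.4]
opening: -0.0
grasp_force: 0.0
```

Call:
move_arm(
  offset=[
    [4.5, 0, 0],
    [4.5, 0, 0],
    [0, 0, 0],
    [0, 0, 0],
  ],
  twist=[
    [0, 0, 0],
    [0, 0, 0],
    [0, 0, 0],
    [0, 0, 0],
  ],
  grip=[0, 0, 0, 0],
)

```text
time: 16.0
ee_pos: [0.6642, -0.197, 0.3315]
tcp_rot: [-180.0, 0.2, -6.5]
wrist_force: [-0.6, -0.4, 0.1]
opening: -0.0
grasp_force: 0.0
```

```bash
python3 k.py scene,top 9
```

```text
t 16.0 tcp gate mm [ 89.4476 -50.4157] 0.33152103193096716 [-179.9696    0.2377   -6.4712] F [-0.6323 -0.3657  0.1173] -3.0298548203327595e-05
scene knob 0.82 [207.5, 267.4] [-50.0925 -56.2378]
scene knob 0.15 [223.3, 244.6] [-39.6854 -12.6105]
scene stem 0.93 [229.2, 283.3] [-26.2583 -36.992 ]
scene stem 0.48 [280.7, 160.1] [ -1.5281 272.4047]
scene stud 0.5 [171.5, 312.4] [ -95.3659 -103.1682]
scene stud 0.46 [207.1, 280.1] [-61.5771 -39.3927]
top knob 0.63 [352.9, 213.9] [-45.4665 -46.0711]
top stem 0.55 [345.2, 205.9] [-26.1619 -41.2323]
top stud 0.63 [320.9, 165.5] [67.9379 31.5474]
top stud 0.62 [339.2, 218.4] [-59.3896 -29.8722]
ball scene 405 [-45.8604 -49.9078  53.6443] 0.7246922526632971
top few 0
```

View pics/scene9.png

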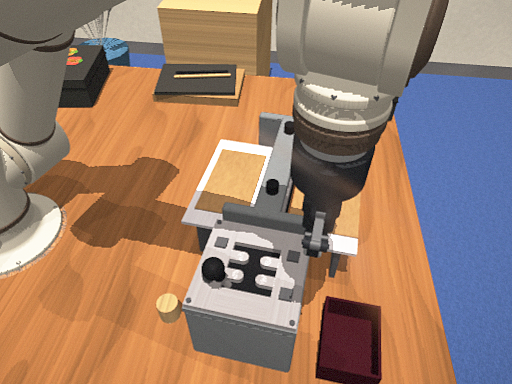

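```bash
python3 -c "
from workcell import bot
print(bot.job_done())"
```

```text
the job is handed in; nothing more can be done
None
```

The lever is home in the near-right corner slot at the stud: it stopped against the slot end at about 12 N, and I estimate the stem about 31 mm from the stud (limit 34 mm). The arm is clear, and I handed the job in at about 16 s; the hand-in gave no verdict.

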